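# Press-test three printed spring clips and reject the soft one

## Robot

A 7-joint arm with a two-finger parallel gripper is mounted at the origin on the work surface. World frame = base frame: x ahead of the robot, y to its left, z up, the work surface at z = 0. Lengths are in m, angles in rad, forces in N, time in s.
With the tool pointing down it reaches from about 0.425 to 0.95 m from the base axis. Payload 16.7 kg.
Tool frame: the origin (TCP) lies at the very end of the fingers, on their centre line; the grasp point (between the pads) lies 19 mm behind it; z points along the fingers, y is the line along which they close (so a half turn about z gives the same grasp; the last joint's range is limited). The gripper opens to 94 mm and grips with 3 to 60 N. Pads are 16 mm wide; open, the fingers measure 119 mm over their backs; the gripper's body (75 mm by 177 mm) begins 78 mm behind the grasp point.
Start: joints at [0.954, 0.426, 0.074, 1.606, -0.034, 1.111, -0.067], TCP at [0.304, -0.602, 0.205] pointing down, gripper open.
Joint ranges: [-2.85, 2.85], [-0.5, 2.14], [-1.23, 1.37], [0.21, 2.46], [-1.02, 4.16], [0.16, 2.05], [-2.73, 2.73]. Speed limits (rad/s): [1.89, 1.89, 2.39, 2.39, 3.01, 3.01, 3.01].

## Interface

Orientations are given as a unit quaternion [w, x, y, z].
In Python, from plant import r gives the robot as it stands. Calls block until the motion is done:
- r.reach(position, orientation): joint-space move of the TCP to a pose.
- r.movel(position, attitude=None, vel=0.15, force_limit=None): straight line of the TCP; attitude=None keeps the orientation; vel is the mean speed in m/s. With force_limit (N) it stops when the force on the tool has changed by that much, and returns True; else False.
- r.set_joints(angles): joint-space move.
- r.release() and r.clamp(strength=None): open the fingers fully, or close them until they stop; strength is the grip in N (None keeps the last).
- r.sleep(seconds).
- r.inverse_kinematics(position, orientation): joint angles nearest the present ones, or None.
- r.read_state(): the state.
- r.snapshot(name): name is "side" or "top" or "wrist"; returns the picture (420x560x3 uint8, red, green, blue); there is no depth.
- r.calibration(name): a dict with "vertical_fov" (degrees; the focal length in pixels is half the picture's height over the tangent of half this angle, whatever the lens; pixels are square), "cx", "cy" (the principal point, pixels), "k1" (the pictures are not rectified: a ray, as slopes to the right and down, at radius r is drawn at 1 + k1 r^2 times it, then the intrinsics apply), "R" (3x3) and "t" (3): a world point X has camera coordinates R X + t; the wrist camera has in their place "hand_eye" (4x4, takes a point from camera to tool coordinates, whose origin is the TCP and whose axes are the flange's). Camera axes: x right, y down, z forward; pixel columns grow to the right and rows downward; lengths in m; the calibration is good to about 2 mm. A picture is of the moment at which its call begins: read the wrist's pose just before it. calibration takes no time and is no camera call.
A pose or a line that the arm cannot do raises r.PlanningError and nothing moves.
- r.hand_in(): hands the job in; it is judged then, once.
Trained networks look in the newest picture that a camera, given by its name, has taken for a name from the list of things; names that differ only in an ending like _2 or _b are one class to them, and where a whole thing is asked for, a point or a joint stands for the part that bears it (a point fixed in the world has none). Each returns a list of dicts, best first, with "confidence" (0 to 1); they miss things now and then, are a little off and sometimes report something else, mostly with a low value. They report only what shows in the picture. A call takes as long as a camera call.
- r.find_in(camera, target): "point" ([x, y, z] in m, in world coordinates, good to about 4 mm: the middle of the surface that is visible of it).
- r.masks_of(camera, target): "mask" (420x560 bool, what is visible of it).
- r.pinpoint(camera, target): "point" ([x, y, z] in m, in world coordinates, good to about 4 mm: a listed point, or the origin of a listed thing).
The state is a dict: "time": time; "q": joint angles; "dq": joint speeds; "tau": joint torques, N m; "tool_pos": TCP position; "eef_rot": TCP orientation; "force": force on the tool from outside, world axes, zero at the start; "torque": the same for the moment, N m; "opening": finger opening in m; "gripper_force": force on a finger pad.
Only numpy, scipy, OpenCV 4.12 (cv2) and the standard library are available. Lean on these libraries where they do the work, as an engineer would, in place of code of your own. Each camera call takes 0.05 s, during which the arm holds its last target. There are 200 camera calls.

## Task

These three orange tool clips have just come off the printer, and one of them has a soft tongue. Go along the row from the robot's left to its right and press each clip's tongue from above with the fingertips on the white rib at mid-span, with about 8 N (never more than 14 N) for about half a second, and judge how far it gives: a good one goes down about 4 mm, the soft one about 7 mm. Then set the soft clip down flat on its back plate in the red tray, leaving the good two where they lie and the bottle, scraper, tape and hand tools around them undisturbed.

Things in the scene. Friction and masses are not known exactly. Their poses are not given: they have to be found in the camera images.
- clip_a: orange printed spring clip, loose, 80 g. Back plate 100 x 40 x 6 mm lies flat; root block 26 x 26 mm, top 46 mm above the underside, centred 36 mm towards +x: grip it there, across y. From the block a springy tongue, 72 long, 20 wide, 4 thick, runs to -x, its top 36 mm up. Origin: centre of the underside; x along the tongue towards the block, z up.
- clip_b: as clip_a: same look, sizes and axes
- clip_c: as clip_a: same look, sizes and axes
- rib_a: white round rib, 18 mm long, across the tongue of clip_a at mid-span, 36 mm from the root: the place to press, downwards. Origin 7 mm under the rib's crest, which is 41 mm above the clip's underside. x along the tongue towards the root block, y along the rib, z up.
- rib_b: as rib_a, on clip_b
- rib_c: as rib_a, on clip_c
- slot_left (a point): middle of the left place of the row of three on the build plate, on its top face; the clip lying within 25 mm of it is the clip of that place (left, right as the robot sees them: left is +y)
- slot_middle (a point): middle of the middle place of the row of three on the build plate, on its top face; the clip lying within 25 mm of it is the clip of that place (left, right as the robot sees them: left is +y)
- slot_right (a point): middle of the right place of the row of three on the build plate, on its top face; the clip lying within 25 mm of it is the clip of that place (left, right as the robot sees them: left is +y)
- build_plate: dark grey printer build plate 220 x 280 x 3 mm, fixed, on which the three clips lie in a row along its y, 88 mm apart. One of the three clips has a soft tongue; only pressing tells which. Pressed at its rib a good tongue needs 1.8 to 2.2 N per mm, the soft one about 1.1 N per mm; all spring back, and meet a stop about 9.5 mm down. Origin: centre of the underside
- reject_tray: open red tray, fixed, 190 (x) x 140 (y) x 40 mm high, walls and floor 4 to 5 mm thick; stands to the left or the right of the plate; origin: centre of the underside, a clip standing in it has its origin about 5 mm above
- parts_bin: open blue bin 170 x 130 x 55 mm, fixed, with yellow finished hooks in it, at the other side of the plate; not used; origin: centre of the underside
- bottle: clear empty PET bottle, 64 mm across, 213 mm tall, standing; a bystander; origin: underside, middle
- scraper: print scraper with black handle, 200 mm long, lying along its x; a bystander; origin: underside, middle
- tape_roll: grey roll of tape lying flat, 90 mm across, 24 mm high; a bystander; origin: underside, middle
- caliper: digital caliper lying flat, 230 mm long; a bystander; origin: underside, middle
- driver: blue-handled screwdriver, 190 mm long; a bystander; origin: underside, middle

How it is judged:
By the outcome, as a careful person would: the job done as asked, in the order asked, and still so for the second after the job is handed in, with the robot touching nothing.
It also fails if it takes over 70 s, if anything falls off the work surface, if the arm or the gripper's body presses on something with over 40 N, if the wrist force passes 120 N, or if a joint passes its speed limit or range.

## Working session

There is one attempt and no reset: what is moved stays moved. The work goes in short steps, each a Python script; the robot and the scene stay as the last script left them, time stands still between calls to the robot, and variables do not carry over. Pictures are saved under pics/ and viewed, at most 10 in all, crops included, and the job is handed in when it is done.

```bash
mkdir -p pics; python3 - <<'E'
from plant import r
import cv2,numpy as np
np.set_printoptions(precision=4,suppress=True)
s=r.read_state();print(s["time"],s["tool_pos"],s["eef_rot"],s["force"],s["opening"])
ims=[]
for c in("top","side"):
    im=r.snapshot(c);ims.append(im)
    k=r.calibration(c);print(c,k["vertical_fov"],k["k1"],-np.array(k["R"]).T@np.array(k["t"]))
    for n in("rib_a","clip_a","slot_left","slot_middle","slot_right","reject_tray","build_plate","bottle","scraper","tape_roll","caliper","driver","parts_bin"):
        print(n,[(np.array(d["point"]).round(3).tolist(),round(d["confidence"],2)) for d in r.pinpoint(c,n)])
    cv2.imwrite(f"pics/{c}1.png",im[:,:,::-1])
print(r.calibration("wrist"))
print(r.read_state()["time"])
E
```

```text
0.0 [ 0.3042 -0.6021  0.2048] [-0.0006  0.9728  0.2318 -0.0002] [-0.3447 -0.0357 -0.6311] 0.09385612886481169
top 54.2907580207783 -0.03725218213690995 [0.4304 0.0182 1.1806]
rib_a [([0.538, 0.065, 0.04], 0.48), ([0.535, -0.028, 0.038], 0.36)]
clip_a [([0.572, -0.112, 0.003], 0.95), ([0.554, 0.065, 0.0], 0.83), ([0.547, -0.025, 0.001], 0.58), ([0.302, 0.334, -0.002], 0.54), ([0.738, 0.237, -0.002], 0.46)]
slot_left [([0.56, 0.065, 0.001], 0.94), ([0.573, -0.111, 0.001], 0.47)]
slot_middle [([0.566, -0.027, -0.0], 0.64)]
slot_right [([0.572, -0.112, -0.0], 0.66)]
reject_tray [([0.494, 0.313, -0.002], 0.92)]
build_plate [([0.564, -0.025, 0.0], 0.88)]
bottle [([0.737, 0.238, -0.002], 0.89), ([0.494, 0.313, -0.001], 0.3)]
scraper [([0.794, 0.05, 0.001], 0.81), ([0.495, 0.31, -0.003], 0.58)]
tape_roll [([0.763, -0.203, 0.002], 0.72), ([0.562, 0.064, 0.002], 0.57)]
caliper [([0.303, -0.255, 0.0], 0.57)]
driver [([0.303, 0.334, -0.004], 0.72), ([0.537, -0.029, 0.038], 0.48)]
parts_bin [([0.534, -0.329, 0.0], 0.71)]
side 56.10792036743062 -0.07183407446275415 [ 0.3142 -0.5186  0.7431]
rib_a 
[... 428 characters left out ...]
7)]
build_plate [([0.565, -0.023, 0.001], 0.78)]
bottle [([0.739, 0.234, -0.0], 0.89)]
scraper [([0.568, -0.113, 0.005], 0.73), ([0.79, 0.049, -0.003], 0.69)]
tape_roll [([0.762, -0.203, -0.003], 0.73)]
caliper [([0.306, -0.252, -0.001], 0.69)]
driver [([0.302, 0.331, 0.0], 0.8)]
parts_bin [([0.534, -0.326, 0.003], 0.76), ([0.762, -0.203, -0.003], 0.62), ([0.539, 0.063, 0.034], 0.17)]
{'vertical_fov': 71.8956619376325, 'cx': 281.12335541285086, 'cy': 211.6500411561463, 'k1': -0.017920236423880697, 'hand_eye': array([[ 0.0006, -0.9721, -0.2346,  0.0672],
       [ 1.    ,  0.0005,  0.0004, -0.0001],
       [-0.0003, -0.2346,  0.9721, -0.1782],
       [ 0.    ,  0.    ,  0.    ,  1.    ]])}
1.4
```

View pics/top1.png

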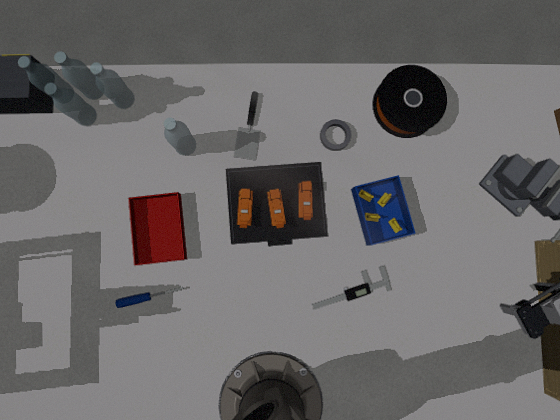

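View pics/side1.png

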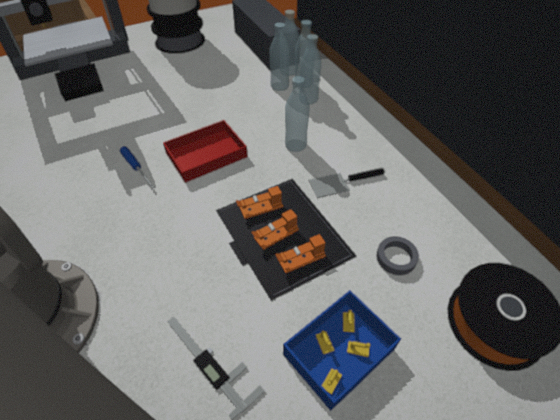

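The pictures show the three clips at top-view (245,208), (277,208) and (305,200), with their blocks towards +x. The tray is at (157,228), to the left, and the bin is at the right; the networks agree with this. Next I take close wrist views from two places.

```bash
cat > h.py <<'E'
from plant import r
import cv2,numpy as np
from scipy.spatial.transform import Rotation as Ro
np.set_printoptions(precision=4,suppress=True)
def quat(yaw):  # tool down, tool x at yaw in world
    return np.roll((Ro.from_euler('z',yaw)*Ro.from_quat([1,0,0,0])).as_quat(),1)
def cam(c="wrist",s=None):
    k=r.calibration(c); f=210/np.tan(np.radians(k["vertical_fov"])/2)
    if c=="wrist":
        T=np.eye(4);T[:3,:3]=Ro.from_quat(np.roll(s["eef_rot"],-1)).as_matrix();T[:3,3]=s["tool_pos"]
        T=T@np.array(k["hand_eye"])
    else:
        T=np.eye(4);T[:3,:3]=np.array(k["R"]).T;T[:3,3]=-T[:3,:3]@np.array(k["t"])
    return dict(f=f,k=k,T=T)
def ray(C,uv):
    uv=np.atleast_2d(np.float64(uv));K=np.array([[C["f"],0,C["k"]["cx"]],[0,C["f"],C["k"]["cy"]],[0,0,1]])
    p=cv2.undistortPoints(uv[:,None],K,np.array([C["k"]["k1"],0,0,0,0.]))[:,0]
    return np.c_[p,np.ones(len(p))]@C["T"][:3,:3].T
def onplane(C,uv,z):
    d=ray(C,uv);o=C["T"][:3,3];return o+d*((z-o[2])/d[:,2])[:,None]
def tri(o1,d1,o2,d2):
    A=np.c_[d1,-d2];x=np.linalg.lstsq(A,o2-o1,rcond=None)[0];a=o1+x[0]*d1;b=o2+x[1]*d2
    return (a+b)/2,np.linalg.norm(a-b)
E
python3 - <<'E'
from h import *
r.clamp(20)
print(r.read_state()["opening"])
V=[]
for i,p in enumerate([(0.52,-0.09,0.24),(0.52,0.05,0.24)]):
    r.reach(p,quat(0)); r.sleep(.2)
    s=r.read_state();im=r.snapshot("wrist");C=cam("wrist",s)
    print(s["tool_pos"],s["q"],s["force"],s["time"])
    cv2.imwrite(f"pics/w{i}.png",im[:,:,::-1])
    L=[]
    hsv=cv2.cvtColor(im,cv2.COLOR_RGB2HSV)
    for d in r.masks_of("wrist","rib_a"):
        ys,xs=np.nonzero(d["mask"]);uv=(xs.mean(),ys.mean())
        rect=cv2.minAreaRect(np.c_[xs,ys].astype(np.float32))
        L.append((uv,C["T"][:3,3],ray(C,uv)[0]))
        print("rib",d["confidence"],np.round(uv,1),len(xs),rect,onplane(C,uv,.043)[0])
    for d in r.pinpoint("wrist","clip_a"): print("clip",np.array(d["point"]),round(d["confidence"],2))
    for n in("slot_left","slot_middle","slot_right","rib_a"): print(n,[(np.array(d["point"]).round(4).tolist(),round(d["confidence"],2)) for d in r.pinpoint("wrist",n)])
    V.append(L)
for a in V[0]:
    for b in V[1]:
        x,e=tri(a[1],a[2],b[1],b[2])
        if e<.006 and -.02<x[2]<.08: print("tri",x,e)
E
```

```text
0.0009434590722802803
[ 0.52   -0.0905  0.2399] [ 0.2273  0.1639 -0.1983  1.8828  0.0361  1.0985 -1.5565] [ 0.1592 -0.1324  0.3742] 5.025
rib 0.47 [168.5 170. ] 2465 ((167.1402587890625, 173.85462951660156), (82.30830383300781, 37.06551742553711), 88.97696685791016) [0.5521 0.0546 0.043 ]
rib 0.4 [367.9  20.9] 1542 ((371.5, 20.5), (41.0, 75.0), 90.0) [ 0.7242 -0.1914  0.043 ]
clip [ 0.5695 -0.1048  0.0038] 0.94
clip [ 0.5474 -0.0244  0.0065] 0.78
clip [0.5486 0.0692 0.0003] 0.73
slot_left [([0.5598, 0.0607, 0.0026], 0.58), ([0.5538, -0.1033, 0.0351], 0.45)]
slot_middle [([0.5687, -0.0235, 0.0038], 0.87)]
slot_right [([0.5688, -0.116, 0.0007], 0.61)]
rib_a [([0.5547, -0.106, 0.0379], 0.69), ([0.5355, -0.0252, 0.0359], 0.55), ([0.5411, 0.0649, 0.0364], 0.49)]
[0.5201 0.0488 0.24  ] [ 0.0518  0.1614 -0.2997  1.8887  0.0535  1.0993 -1.8412] [-0.2064 -0.3453 -0.8703] 6.1917
rib 0.59 [338.6 182.2] 102 ((338.88995361328125, 182.22999572753906), (7.778174877166748, 14.142135620117188), 81.8698959350586) [ 0.5361 -0.0264  0.043 ]
rib 0.42 [402.3 165.6] 112 ((402.0, 166.0), (8.0, 14.0), 90.0) [ 0.5577 -0.1076  0.043 ]
clip [ 0.5488 -0.0271  0.0036] 0.87
clip [ 0.5697 -0.1056  0.0032] 0.65
slot_left [([0.559, 0.0591, 0.0016], 0.58)]
slot_middle [([0.5402, 0.0642, 0.0385], 0.57)]
slot_right []
rib_a [([0.5393, 0.0654, 0.0388], 0.68), ([0.5545, -0.1051, 0.0374], 0.47), ([0.5376, -0.0246, 0.0363], 0.42)]
```

View pics/w0.png

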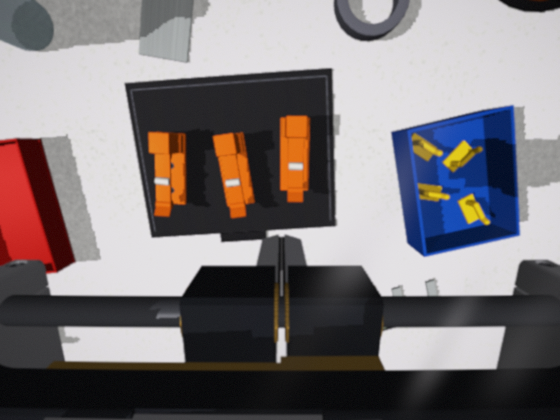

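View pics/w1.png

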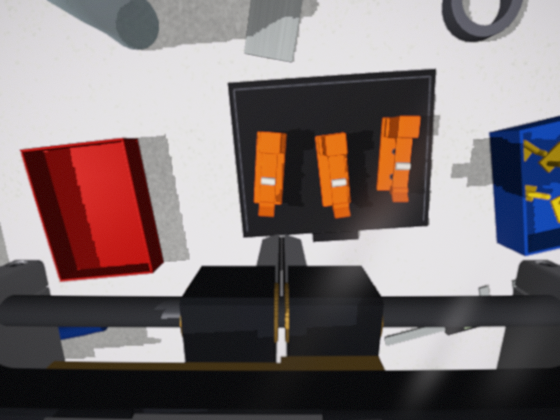

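The wrist views show white ribs at w0 (162,181), (232,183), (296,166) and at w1 (268,182), (339,183), (402,166). I triangulate these and enlarge the clips to read their yaw.

```bash
python3 - <<'E'
from h import *
from types import SimpleNamespace
P=[((162,181),(232,183),(296,166)),((268,182),(339,183),(402,166))]
S=[dict(tool_pos=np.array([.52,-.0905,.2399]),eef_rot=quat(0)),dict(tool_pos=np.array([.5201,.0488,.24]),eef_rot=quat(0))]
R=[]
for i in(0,1):
    im=cv2.imread(f"pics/w{i}.png");hsv=cv2.cvtColor(im,cv2.COLOR_BGR2HSV);C=cam("wrist",S[i]);L=[]
    for u,v in P[i]:
        m=np.zeros(im.shape[:2],bool);m[v-9:v+10,u-14:u+15]=1
        w=m&(hsv[...,1]<110)&(hsv[...,2]>130)
        ys,xs=np.nonzero(w);uv=(xs.mean(),ys.mean());L.append((C["T"][:3,3],ray(C,uv)[0]))
        q=onplane(C,np.c_[xs,ys],.043)[:,:2];e,E=np.linalg.eigh(np.cov(q.T));a=E[:,1]*np.sign(E[1,1])
        print(i,np.round(uv,1),len(xs),"yaw",np.degrees(np.arctan2(-a[0],a[1])),onplane(C,uv,.044)[0])
    R.append(L)
for a,b in zip(*R): print("tri",*tri(*a,*b))
a=cv2.resize(cv2.imread("pics/w0.png")[105:225,140:320],None,fx=4.4,fy=4.4,interpolation=cv2.INTER_CUBIC)
b=cv2.resize(cv2.imread("pics/w1.png")[105:225,245:425],None,fx=4.4,fy=4.4,interpolation=cv2.INTER_CUBIC)
cv2.imwrite("pics/z.png",b)
E
```

```text
0 [161.2 180.7] 105 yaw -3.162060445234473 [0.5382 0.0651 0.044 ]
0 [232.2 182.2] 102 yaw 6.702311954266283 [ 0.5362 -0.0272  0.044 ]
0 [295.5 166. ] 98 yaw -0.15144048775153054 [ 0.5571 -0.1092  0.044 ]
1 [267.4 180.8] 100 yaw -6.025495173891552 [0.5382 0.0664 0.044 ]
1 [338.6 182.2] 104 yaw 9.613156588875022 [ 0.5365 -0.0261  0.044 ]
1 [402.4 165.8] 112 yaw -2.573746258423943 [ 0.5578 -0.1073  0.044 ]
tri [0.5378 0.0665 0.0406] 3.469859329186971e-07
tri [ 0.5359 -0.0267  0.0408] 0.0002968840354665386
tri [ 0.5571 -0.1094  0.0389] 0.0006721651770514324
```

View pics/z.png

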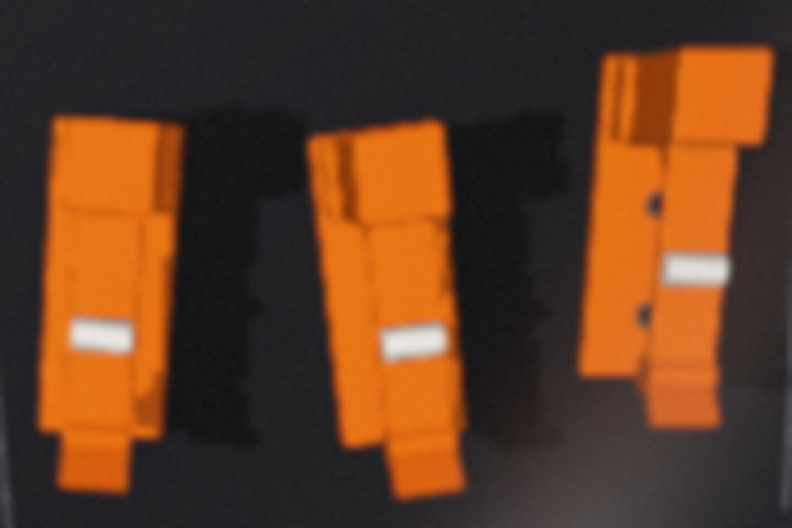

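The enlarged crop confirms the yaws: left about -4.5°, middle about +8°, right about -2°. The rib crests are at about z 0.041. I press the left clip first.

```bash
cat >> h.py <<'E'
def avg(n,dt=.02):
    F=[];Z=[]
    for _ in range(n):
        r.sleep(dt);s=r.read_state();F.append(s["force"]);Z.append(s["tool_pos"][2])
    return np.mean(F,0),np.std(F,0)[2],np.mean(Z)
def press(x,y,yaw,zc=.043):
    q=quat(np.radians(yaw))
    r.reach([x,y,.10],q); r.movel([x,y,zc+.006],vel=.1); r.sleep(.15)
    f0,sd,_=avg(8); print("base",f0,sd)
    c=r.movel([x,y,zc-.004],vel=.01,force_limit=2.5)
    f1,_,z1=avg(4); f1=f1-f0; print("touch",c,f1,z1)
    c=r.movel([x,y,zc-.0095],vel=.012,force_limit=7.7-f1[2]); 
    t0=r.read_state()["time"]
    f2,_,z2=avg(5); f2=f2-f0; print("press",c,f2,z2)
    if 2<f2[2]<7.2:
        k=max((f2[2]-f1[2])/(z1-z2)/1000,.8) if z1-z2>1e-3 else 2
        r.movel([x,y,z2-min((7.9-f2[2])/k,2)/1000],vel=.02,force_limit=4)
    f3,_,z3=avg(20); f3=f3-f0; print("hold",f3,z3,r.read_state()["time"]-t0)
    r.movel([x,y,.10],vel=.1)
    k=(f3[2]-f1[2])/(z1-z3)/1000
    print("k N/mm",k,"give at 8N",8/k,"t",r.read_state()["time"])
E
python3 -c "
from h import *
press(.538,.066,-4.5)"
```

```text
base [-0.1709 -0.002   0.0725] 0.41716661360335977
touch True [0.9728 0.0838 3.3194] 0.04250675259191117
press True [-0.8366 -0.2162  7.4712] 0.04040726698604092
hold [-1.0023 -0.0123  7.3938] 0.04049086823069235 0.4167000000000005
k N/mm 2.021176926157152 give at 8N 3.9580899111144805 t 10.3667
```

Left is good at 2.0 N/mm. Next are the middle and then the right, with a slightly longer hold.

```bash
sed -i 's/avg(20)/avg(25)/;s/7.7-f1/8.1-f1/;s/f2\[2\]<7.2/f2[2]<7.5/' h.py; python3 -c "
from h import *
press(.536,-.0267,8)
press(.5573,-.1085,-2)"
```

```text
base [ 0.1368 -0.271  -0.146 ] 0.3789514337818751
touch True [0.1424 0.3289 3.008 ] 0.042342519685156954
press True [-1.0565  0.4237  7.6103] 0.039627787516808864
hold [-1.3423  0.3945  7.5833] 0.03970910931704977 0.5
k N/mm 1.7374085130370112 give at 8N 4.6045589969027505 t 14.15
base [ 0.0819 -0.2091 -0.0003] 0.40116118202367057
touch True [0.6457 0.2345 2.4657] 0.04181266012521978
press True [-1.3724  0.2469  7.1393] 0.03724582424937985
hold [-3.0925  0.3017  7.9104] 0.03646989805137715 0.75
k N/mm 1.019070313039439 give at 8N 7.850292465236786 t 18.275
```

The right clip is soft at 1.0 N/mm. I fix the tray's pose and yaw, check the IK for placing, and look from close above the right block before gripping.

```bash
python3 - <<'E'
from h import *
r.release()
p=np.array([.606,-.110])
r.reach([p[0]-.03,p[1],.16],quat(np.radians(-2))); r.sleep(.15)
s=r.read_state();im=r.snapshot("wrist");C=cam("wrist",s);cv2.imwrite("pics/w2.png",im[:,:,::-1])
print(s["tool_pos"],s["time"])
print([(np.array(d["point"]),round(d["confidence"],2)) for n in("clip_c","rib_c") for d in r.pinpoint("wrist",n)])
K=C["k"]
def proj(X):
    c=np.linalg.inv(C["T"])@np.r_[X,1];a=c[:2]/c[2];a=a*(1+K["k1"]*a@a);return C["f"]*a+[K["cx"],K["cy"]]
print("expected block top, rib",proj([*p,.049]),proj([.5573,-.1085,.044]))
im=r.snapshot("top");C=cam("top")
m=r.masks_of("top","reject_tray")[0]["mask"]
ys,xs=np.nonzero(m);q=onplane(C,np.c_[xs,ys],.03)[:,:2]
print("tray",cv2.minAreaRect((q*1000).astype(np.float32)))
for yaw in(-90,-84,84,96):
    a=np.radians(yaw);print(yaw,r.inverse_kinematics([.495+.036*np.cos(a),.311+.036*np.sin(a),.03],quat(a)))
E
```

```text
[ 0.5752 -0.11    0.1591] 20.2333
[(array([ 0.5484,  0.0668, -0.0042]), 0.8), (array([ 0.5482, -0.0231,  0.0025]), 0.68), (array([ 0.5693, -0.1079,  0.0029]), 0.67), (array([ 0.5699, -0.1048,  0.0014]), 0.74), (array([ 0.5601, -0.105 ,  0.04  ]), 0.64), (array([ 0.5353, -0.0264,  0.0334]), 0.62), (array([0.5399, 0.0635, 0.0422]), 0.48)]
expected block top, rib [279.8203 179.2432] [280.05   224.7975]
tray ((552.9913330078125, -8.063072204589844), (231.65408325195312, 241.524658203125), 3.5616543292999268)
-90 [ 0.1536  0.707  -1.0302  1.9433  0.7596  0.9421  1.8834]
-84 [ 0.1546  0.712  -1.0303  1.9357  0.7618  0.9469  1.9919]
84 [-0.2417  0.5997 -0.6207  1.8638  0.4629  0.8259 -1.2059]
96 [-0.2203  0.6018 -0.6579  1.8765  0.4885  0.8294 -1.0273]
```

View pics/w2.png

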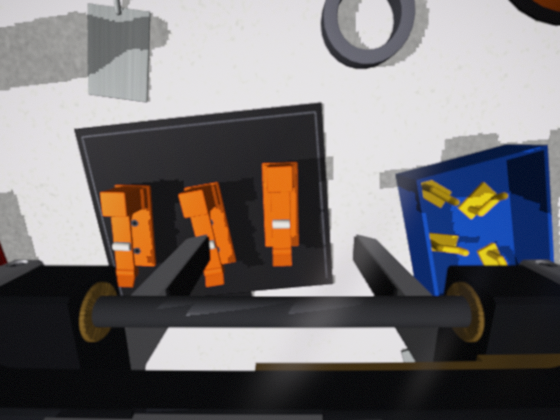

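The wrist view shows the right block at (280,178) and its rib at (281,225), matching my projection. The tray mask was wrong (it covered the plate), so I use the colour red instead, then grip and lift.

```bash
python3 - <<'E'
from h import *
im=cv2.imread("pics/top1.png");h=cv2.cvtColor(im,cv2.COLOR_BGR2HSV)
m=((h[...,0]<6)|(h[...,0]>174))&(h[...,1]>150)&(h[...,2]>50)
m[:,:110]=0;m[:,210:]=0
ys,xs=np.nonzero(m);q=onplane(cam("top"),np.c_[xs,ys],.035)[:,:2]
print("tray",cv2.minAreaRect((q*1000).astype(np.float32)))
y=np.radians(-2)
r.reach([.606,-.110,.09],quat(y))
print(r.movel([.606,-.110,.018],vel=.1,force_limit=10))
r.clamp(20); s=r.read_state();print(s["tool_pos"],s["opening"],s["gripper_force"])
r.movel([.606,-.110,.16],vel=.12)
s=r.read_state();print(s["tool_pos"],s["opening"],s["gripper_force"],s["force"],s["time"])
E
```

```text
tray ((492.9430847167969, 310.3697509765625), (188.73976135253906, 144.8943634033203), 5.5528693199157715)
False
[ 0.606 -0.11   0.018] 0.02638919622170033 19.923072159290314
[ 0.6056 -0.1099  0.1592] 0.02621383907347256 19.92267519235611 [-1.2415  0.0711 -1.2865] 24.1333
```

```bash
python3 - <<'E'
from h import *
a=np.radians(95.5);x,y=.494+.036*np.cos(a),.311+.036*np.sin(a)
r.reach([.575,.12,.17],quat(np.radians(50)))
r.reach([x,y,.14],quat(a)); r.sleep(.2)
r.movel([x,y,.035],vel=.12)
r.sleep(.1)
print(r.movel([x,y,.0175],vel=.025,force_limit=4)); r.sleep(.1)
s=r.read_state();print(s["tool_pos"],s["opening"],s["force"],s["time"])
r.release(); r.sleep(.1)
r.movel([x,y,.16],vel=.15)
r.reach([.50,.05,.28],quat(np.radians(50)));r.sleep(.2)
s=r.read_state();im=r.snapshot("top");cv2.imwrite("pics/t2.png",cv2.resize(im[140:290,90:340,::-1],None,fx=3,fy=3))
im=r.snapshot("side");cv2.imwrite("pics/s2.png",cv2.resize(im[100:310,120:400,::-1],None,fx=2.5,fy=2.5))
print([(np.array(d["point"]).round(4),round(d["confidence"],2)) for d in r.pinpoint("side","clip_c")],s["time"],s["tool_pos"])
E
```

```text
True
[0.4904 0.3468 0.0187] 0.025724260263979865 [1.1944 1.4844 2.9696] 28.0667
[(array([ 0.5456, -0.0261,  0.0058]), 0.94), (array([0.4952, 0.3145, 0.0022]), 0.66), (array([ 0.5507,  0.0658, -0.0002]), 0.65)] 31.8083 [0.4999 0.051  0.2795]
```

View pics/s2.png

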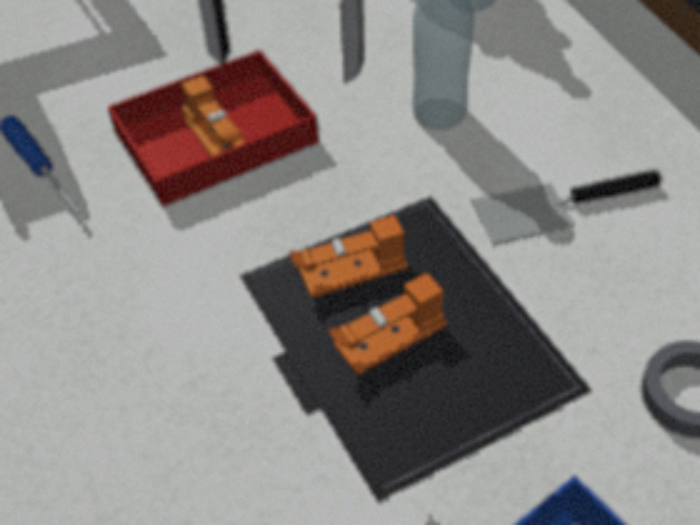

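View pics/t2.png

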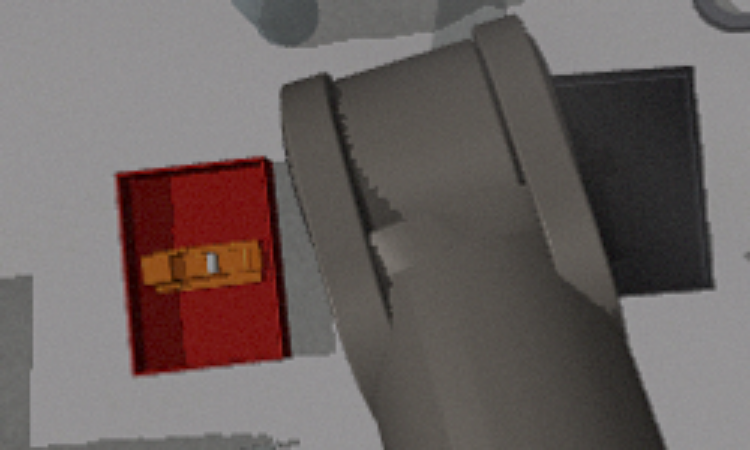

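The side crop shows the soft clip lying flat in the tray, with its rib at (215,115). The other two clips are still on the plate, with ribs at (338,247) and (378,317), and the surrounding objects it shows have not moved. The top crop confirms the clip sits inside the tray walls, at (205,265).

```bash
python3 -c "
from plant import r
print(r.hand_in())"
```

```text
the job is handed in; nothing more can be done
None
```

I pressed all three clips from left to right: the right one was soft (1.0 N/mm, against 2.0 left and 1.7 middle), it now lies flat in the red tray with the two good clips left in place, and the job is handed in at about 32 s.

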